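Lock off the lathe isolator with the square T-key

TASK

Lock off the lathe's isolator box: push its blue folding cover fully back so that its two panels stand folded flat against each other, then take the T-key from its wooden rest, seat it fully in the recessed square socket and turn it clockwise to the stop, so that the orange bolt stands fully out of the box's side. Leave the key standing in the socket, and leave the things round about where they are.

Things in the scene. Friction and masses are not known exactly. Their poses are not given: they have to be found in the camera images.
- isolator: Grey steel isolator box, fixed, 190 (x) x 200 (y) mm, flat top 60 mm high; origin under its centre, x to the side where the cover is hinged, z up. A round well 30 mm wide, 18 mm deep in its top leads to the socket. Tracks 10 mm high run along the top's two sides. A bolt collar (24 mm wide, 6 mm out) sits on its -y side.
- socket (a point): Centre of the socket's mouth at the bottom of the well (box frame x -15, y 0, z 42 mm); axes as the box. Square hole 16 mm wide, 20 mm deep, chamfered, in a brass spindle. The spindle starts 0.05 to 0.85 rad clockwise (from above) of square to the box; this angle differs each time and is not told: feel for it. It turns clockwise to a stop where it is square to the box again.
- bolt (a joint): How far the orange bolt (16 mm diameter) is driven out of the box's -y side, m: 0 in (10 mm showing), 0.024 with the spindle at its stop, a quarter turn from square. A cam with free play drives it: it does not move until the spindle is 0.9 rad from square. Turning the spindle takes about 0.12 N m, so a key pressed lightly on it slides round and does not drag it.
- cover (a joint): Angle of the cover's first panel, rad: 0 cover flat over the box, 1.55 both panels upright and flat together. Two blue panels, each 75 x 168 x 5 mm: the first hinged at cover_hinge, the second to the first's other edge. The cover rises like a tent as its free edge is pushed to the hinge, stays where left (friction; 2 to 10 N moves it), starts partly raised and hides the socket.
- cover_hinge (a point): Middle of the cover's hinge line (along the box's y) on the box, at x = 85 mm, 64 mm above the bench. Axes as the box.
- cover_edge (a point): Middle of the underside of the cover's free edge, which runs along the tracks, always 64 mm above the bench. On the upper face along this edge is a black lip 100 mm long, standing 7 mm above the panel, to push against towards the hinge.
- key_rest: Wooden key rest, fixed to the bench: block 76 x 76 mm, 45 mm high, on a foot plate 96 x 96 x 8 mm, with a square hole 17 mm wide and 35 mm deep in the middle of its top. Origin: centre of its underside. The key stands upright in it.
- t_key: Steel T-key, 0.18 kg, 96 mm tall; origin at its lower end, z up the shank. From below: round pilot 11 mm wide, 6 mm long (enters the socket at any angle); square shank 14 x 14 mm, sides along the key's x and y, to 80 mm; black cross bar from 80 to 96 mm, 14 mm thick in x, 90 mm long in y. Lower end 10 mm above the bench in the rest, 22 mm fully in the socket.
- key_bar (a point): Centre of the key's cross bar, 88 mm above the key's origin; the place to grip, across the bar's 14 mm thickness.
- turned_box: Small dark turned wooden box with lid, 57 mm across, 64 mm high; bystander. Origin: centre of its underside.
- masking_tape: Roll of yellowish tape lying flat, 104 mm across, 25 mm high; bystander. Origin: centre of its underside.
- oak_block: Brown oak block 63 x 108 x 40 mm; bystander. Origin: centre of its underside.
Mind the look-alikes: they are no part of the job. What is meant by the t_key is not red, and is the larger of those in its own colour.

How it is judged:
By the outcome, as a careful person would: the job done as asked, in the order asked, and still so for the second after the job is handed in, with the robot touching nothing.
It also fails if it takes over 72 s, if anything falls off the work surface, if the arm or the gripper's body presses on something with over 40 N, if the wrist force passes 120 N, or if a joint passes its speed limit or range.

ROBOT

A 7-joint arm with a two-finger parallel gripper is mounted at the origin on a cart in front of the work surface, level with it; the furniture and walls round the work are solid. World frame = base frame: x ahead of the robot, y to its left, z up, the work surface at z = 0. Lengths are in mm, angles in rad, forces in N, time in s.
With the tool pointing down it reaches from about 425 to 1025 mm from the base axis. Payload 3.6 kg.
Tool frame: the origin (TCP) lies midway between the tips of the shut fingers; the grasp point (between the pads) lies 19 mm behind it; z points along the fingers, x is the direction in which the jaws open and shut, and the axes are right-handed (so a half turn about z gives the same grasp; the last joint's range is limited). The gripper opens to 85 mm and grips with 20 to 120 N. Pads are 22 mm wide; open, the fingers measure 114 mm over their backs; the gripper's body (76 mm by 85 mm) begins 54 mm behind the grasp point. The pads swing forward as they close: fully open they stand 13 mm farther back than shut.
Start: joints at [-1.409, 0.591, 0.048, 1.609, -0.033, 0.943, -0.034], TCP at [182.733, 701.597, 231.302] pointing down, gripper open.
Joint ranges: [-2.69, 2.69], [-0.47, 2.24], [-1.27, 1.36], [0.19, 2.51], [-1.53, 4.68], [0.08, 2.07], [-3.09, 3.09]. Speed limits (rad/s): [2.57, 2.57, 3.14, 3.14, 3.14, 3.14, 3.14].

INTERFACE

Orientations are given as a unit quaternion [w, x, y, z].
In Python, from plant import monitor, imaging, arm gives the robot as it stands.
- The arm moves only by the shell command python3 -m crank 'ROWS' [FORCE]. ROWS is JSON, a list of rows, each a list of 3 entries, a list of its own where there are three numbers: the closure, from 0 (fully open) to 1 (shut), then the shift along the tool's x, y, z in cm, then the turn, a rotation vector about the tool's x, y, z in rad. A call has 1 to 12 rows; each row shifts and turns the commanded pose from where the row before left it, along the tool's axes as they then stand; what a row does not reach is not made up. A row lasts 1/8 s, in which the tool goes at most 62.5 mm and 10.7 degrees, less where a joint would pass 70% of its speed; a pose out of reach is approached as far as the arm can. A call is refused whole if a number of a shift passes 6.25 or a number of a turn 0.188, either way. A call with a gripper value outside its range is refused whole. The fingers move at their own pace and stop on an object; FORCE is the grip in N (left out, the last holds). Time passes only in rows, so rows that do not move let the fingers close. It gives the time, the measured TCP pose, the force and the opening at its end, in the units of the state.
- monitor.read_state(): the state, without advancing time (a new reading comes with each control period).
- imaging.capture(name): name is "scene" or "top"; returns (picture, depth): 384x512x3 uint8, red, green, blue; 384x512 float32, mm along the optical axis (not along the pixel's ray), 0 where there is no reading.
- imaging.get_calibration(name): a dict with "mtx" (3x3 intrinsics, pixels), "k1" (the pictures are not rectified: a ray, as slopes to the right and down, at radius r is drawn at 1 + k1 r^2 times it, then the intrinsics apply), "eye" and "attitude" of the camera in the world. Camera axes: x right, y up, looking along -z (the intrinsics and any distortion apply to the point x, -y, -z); pixel columns grow to the right and rows downward; lengths in mm; the calibration is good to about 2 mm. A picture is of the moment at which its call begins. get_calibration takes no time and is no camera call.
- arm.hand_in(): hands the job in, once; it reports no verdict.
The state is a dict: "t": time; "q": joint angles; "joint_velocities": joint speeds; "joint_torque": joint torques, N m; "eef_pos": TCP position; "tool_rot": TCP orientation; "force": force on the tool from outside, world axes, zero at the start; "wrist_torque": the same for the moment, N m; "gripper_width": finger opening in mm.
Only numpy, scipy, OpenCV 4.12 (cv2) and the standard library are available. Lean on these libraries where they do the work, as an engineer would, in place of code of your own. Each camera call takes 0.05 s, during which the arm holds its last target.

## Working session

There is one attempt and no reset: what is moved stays moved. The work goes in short steps, Python scripts to look and compute and a shell command to move; the robot and the scene stay as the last step left them, time stands still between calls to the robot, and variables do not carry over. Pictures are saved under pics/ and viewed, and the job is handed in when it is done.

```bash
ls; mkdir -p pics
python3 - <<'E'
from plant import monitor, imaging, arm
import cv2, numpy as np
print(monitor.read_state())
for n in ("scene","top"):
    p,d=imaging.capture(n); cv2.imwrite(f"pics/{n}0.png",p[:,:,::-1]); np.savez(f"{n}0.npz",p=p,d=d)
    print(n,imaging.get_calibration(n))
E
```

```text
pics
{'t': 0.0, 'q': array([-1.40948212,  0.59213081,  0.04827776,  1.60984849, -0.03328968,
        0.942689  , -0.03370586]), 'joint_velocities': array([-0.00051634,  0.00077085,  0.00038644, -0.00193771,  0.00129457,
       -0.00027654, -0.00023272]), 'joint_torque': array([-3.30631701e-04, -5.48690057e+01,  1.54653121e+00, -1.98126268e+01,
        9.37603356e-03,  8.93998251e-03,  1.14290171e-05]), 'eef_pos': array([182.51944164, 700.7829323 , 230.12214186]), 'tool_rot': array([ 7.42899276e-04,  7.91191759e-01,  6.11567095e-01, -8.59096739e-04]), 'force': array([-0.13509799, -0.24423072,  0.14255788]), 'wrist_torque': array([0.0273511 , 0.03084845, 0.00014205]), 'gripper_width': 85.48117458298694}
scene {'mtx': array([[396.9402466 ,   0.        , 257.56669198],
       [  0.        , 396.9402466 , 193.06716958],
       [  0.        ,   0.        ,   1.        ]]), 'k1': -0.05078396052661885, 'eye': array([207.33714418, 512.58167625, 915.53278167]), 'attitude': array([-0.25857715, -0.08353377,  0.31414316,  0.909656  ])}
top {'mtx': array([[402.73753216,   0.        , 254.5336797 ],
       [  0.        , 402.73753216, 198.11261408],
       [  0.        ,   0.        ,   1.        ]]), 'k1': -0.01784965514630842, 'eye': array([ 406.02758364,  -23.18688177, 1284.55850021]), 'attitude': array([ 0.70730017,  0.04083289, -0.04301095, -0.70442119])}
```

View pics/scene0.png

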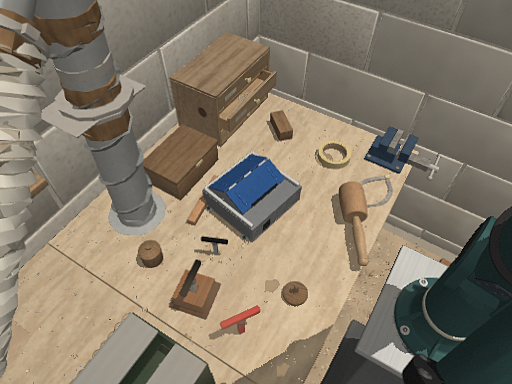

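View pics/top0.png

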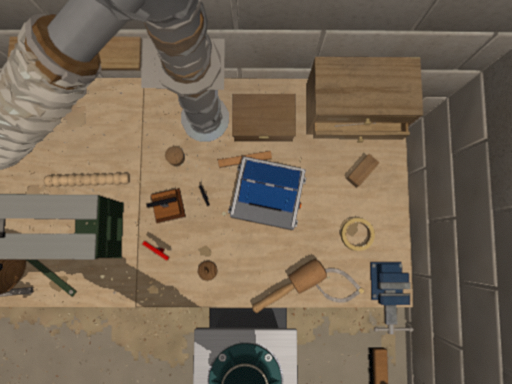

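```bash
cat > h.py <<'E'
import numpy as np, cv2
from scipy.spatial.transform import Rotation as R
from plant import monitor, imaging, arm
def rot(q): return R.from_quat([q[1],q[2],q[3],q[0]])
C={n:imaging.get_calibration(n) for n in("scene","top")}
def proj(n,P):
    c=C[n]; P=np.atleast_2d(P); v=rot(c["attitude"]).inv().apply(P-c["eye"])
    s=np.c_[v[:,0]/-v[:,2],-v[:,1]/-v[:,2]]; r2=(s**2).sum(1,keepdims=True); s=s*(1+c["k1"]*r2)
    return s*[c["mtx"][0,0],c["mtx"][1,1]]+[c["mtx"][0,2],c["mtx"][1,2]]
def slopes(n,uv):
    c=C[n]; uv=np.atleast_2d(np.asarray(uv,float))
    return cv2.undistortPoints(uv.reshape(-1,1,2),c["mtx"],np.array([c["k1"],0,0,0,0])).reshape(-1,2)
def ray(n,uv):
    s=slopes(n,uv); d=np.c_[s[:,0],-s[:,1],-np.ones(len(s))]
    return C[n]["eye"],rot(C[n]["attitude"]).apply(d)
def onz(n,uv,z):
    e,d=ray(n,uv); return e+d*((z-e[2])/d[:,2])[:,None]
def cloud(n,dep):
    h,w=dep.shape; vv,uu=np.mgrid[:h,:w]; e,d=ray(n,np.c_[uu.ravel(),vv.ravel()])
    return (e+d*dep.reshape(-1,1)).reshape(h,w,3)
def cap(n,tag):
    p,d=imaging.capture(n); cv2.imwrite(f"pics/{tag}.png",p[:,:,::-1]); np.savez(f"{tag}.npz",p=p,d=d); return p,d
def load(tag):
    f=np.load(f"{tag}.npz"); return f["p"],f["d"]
E
python3 - <<'E'
from h import *
print(proj("top",[[0,0,0],[182,701,231]]),proj("scene",[[0,0,0],[182,701,231],[500,0,0]]))
X={}
for n in("scene","top"):
    p,d=load(n+"0"); X=cloud(n,d)
    L={"scene":[(258,180),(192,275),(214,241),(240,320),(190,300),(150,250),(270,215),(300,140)],"top":[(165,203),(205,193),(155,249),(268,190),(262,215),(175,155),(207,270),(130,150)]}[n]
    for u,v in L: print(n,(u,v),X[v,u].round(0),p[v,u])
for n,b in(("scene",(130,100,340,340)),("top",(130,140,320,290))):
    p,_=load(n+"0"); c=p[b[1]:b[3],b[0]:b[2],::-1]; k=3.6 if n=="scene" else 4
    k=min(800/c.shape[1],600/c.shape[0]); cv2.imwrite(f"pics/{n}0c.png",cv2.resize(c,None,fx=k*.99,fy=k*.99,interpolation=cv2.INTER_CUBIC)); print(k*.99)
E
```

```text
[[245.04556644 379.590295  ]
 [-30.58219461 332.76594145]] [[440.65078623 322.0595553 ]
 [187.0138004  660.64309324]
 [260.85601489 228.7675288 ]]
scene (258, 180) [558. -77.  93.] [ 45  82 134]
scene (192, 275) [532. 246. 108.] [58 51 44]
scene (214, 241) [558. 130.  68.] [14 14 14]
scene (240, 320) [390. 270.  89.] [132  79  63]
scene (190, 300) [522. 279.  48.] [150 106  74]
scene (150, 250) [683. 229.  54.] [145 114  82]
scene (270, 215) [485. -19.  54.] [74 74 72]
scene (300, 140) [ 571. -365.   -3.] [189 163 131]
top (165, 203) [531. 237. 107.] [31 29 30]
top (205, 193) [575. 132.   3.] [69 57 45]
top (155, 249) [396. 264.  99.] [166  11   3]
top (268, 190) [572. -67.  98.] [ 28  62 109]
top (262, 215) [500. -50.  61.] [107 104 104]
top (175, 155) [687. 222.  54.] [118  87  60]
top (207, 270) [333. 117.  41.] [54 38 21]
top (130, 150) [714. 378.   5.] [161 135 104]
2.475
3.96
```

View pics/scene0c.png

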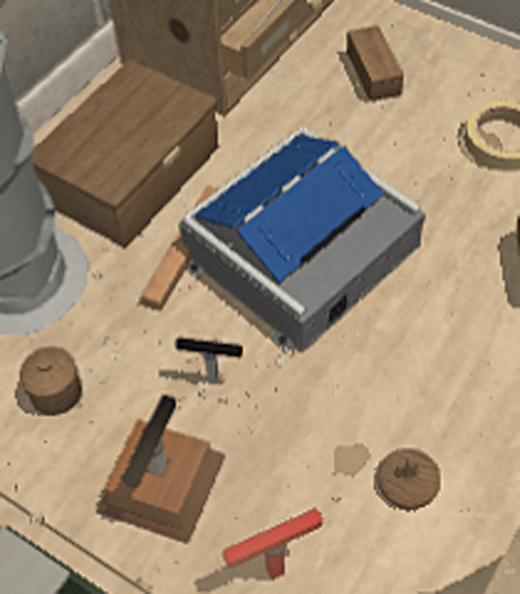

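View pics/top0c.png

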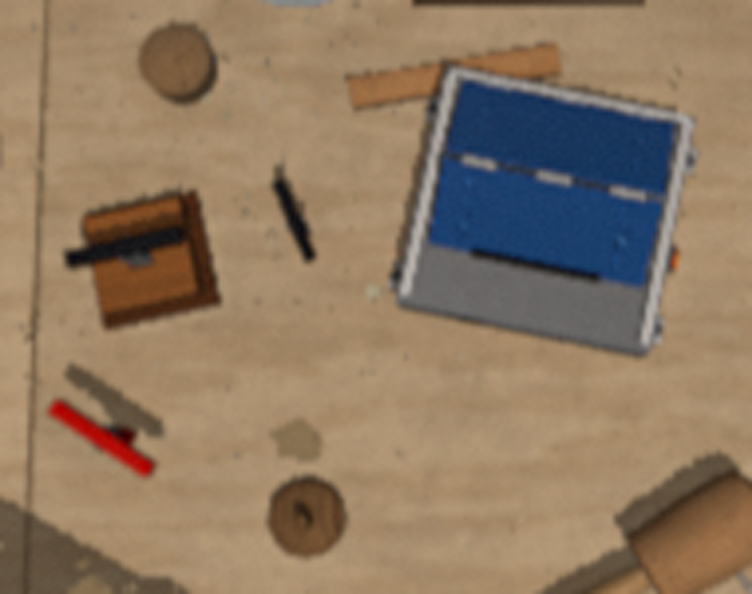

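Run:
```python
from h import *
for n in("scene","top"):
    p,d=load(n+"0"); X=cloud(n,d); hsv=cv2.cvtColor(p,cv2.COLOR_RGB2HSV); ok=d>0
    dark=hsv[...,2]<75
    def rect(m,name):
        P=X[m][:,:2].astype(np.float32); r=cv2.minAreaRect(P); print(n,name,m.sum(),np.round(r[0],1),np.round(r[1],1),round(r[2],1),"z",np.percentile(X[m][:,2],[5,50,95]).round(1))
    def near(x,y,r): return ok&(np.hypot(X[...,0]-x,X[...,1]-y)<r)
    rect(near(531,240,65)&(X[...,2]>95),"bar")
    rect(near(531,240,75)&(X[...,2]>36)&(X[...,2]<52),"resttop")
    bx=near(550,-60,160)&(X[...,2]>50); sel=bx&(X[...,2]<76)
    rect(sel,"box")
    blue=bx&(hsv[...,0]>100)&(hsv[...,0]<125)&(hsv[...,1]>110); rect(blue,"blue")
    cv2.imwrite(f"pics/m_{n}.png",(sel*120+blue*120).astype(np.uint8))
    rect(near(565,130,45)&(X[...,2]>40),"smallkey")
    rect(near(395,264,70)&(X[...,2]>75),"red")
    # lip
    lip=bx&dark&(hsv[...,1]<120)&(X[...,2]>55); 
    print(n,"lip",lip.sum(),X[lip].mean(0) if lip.any() else 0)
# tall obstacles map
p,d=load("top0"); X=cloud("top",d); H=X[...,2]
im=cv2.applyColorMap(np.clip(H/2,0,255).astype(np.uint8),cv2.COLORMAP_JET); cv2.imwrite("pics/hmap.png",im)
for u,v in [(205,125),(200,60),(215,30),(50,140),(100,230),(20,230),(60,60),(330,60),(260,110),(310,275)]: print((u,v),X[v,u].round(0))
```

```text
scene bar 277 [535.9 250.3] [14.8 89.8] 12.2 z [ 97.6 105.4 107.8]
scene resttop 798 [536.5 249.4] [77. 79.] 13.2 z [40.2 44.8 47.7]
scene box 2416 [570.6 -66.3] [202.2 191.4] 78.4 z [55.3 60.5 74.3]
scene blue 2091 [589.5 -73.5] [174.8 134.7] 77.8 z [ 71.3  86.9 102.1]
scene smallkey 151 [559.8 127.8] [66.4 12.2] 22.9 z [47.1 69.5 73.1]
scene red 363 [392.6 265.5] [89.8 17.4] 57.1 z [81.8 94.7 97.7]
scene lip 350 [575.44784024 -13.05528945  64.73513309]
top bar 152 [533.6 250.3] [14.7 88. ] 13.1 z [ 99.9 104.7 108.6]
top resttop 479 [533.6 251. ] [76.8 76.8] 13.0 z [40.3 44.7 48.7]
top box 2060 [569.3 -66.6] [200.3 190.8] 78.6 z [56.2 62.6 74.5]
top blue 2165 [588.3 -70.5] [167.5 129. ] 78.4 z [ 71.3  87.6 102.1]
top smallkey 83 [557.2 127.9] [65.4 13. ] 21.2 z [63.9 70.7 74.8]
top red 170 [391.  264.7] [88.9 19.3] 54.2 z [84.5 94.6 99.3]
top lip 86 [553.27012613 -49.03865846  72.04620611]
(205, 125) [770. 125.  97.]
(200, 60) [790.  89. 489.]
(215, 30) [976.  81. 277.]
(50, 140) [748. 644.   1.]
(100, 230) [448. 397. 180.]
(20, 230) [453. 722.   1.]
(60, 60) [695. 282. 684.]
(330, 60) [ 929. -238.  204.]
(260, 110) [823. -42.  85.]
(310, 275) [ 321. -193.   68.]
```

View pics/m_top.png

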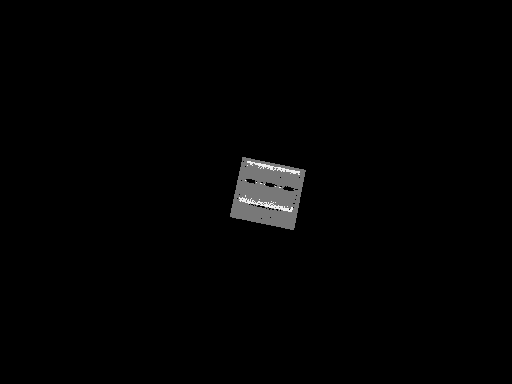

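View pics/hmap.png

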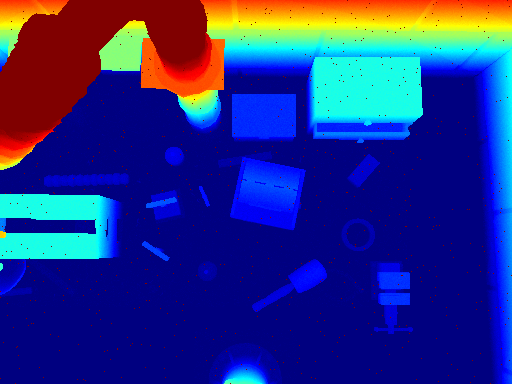

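Candidates for the t_key: the black bar in the rest at scene (192,275) / top (165,203), the small black key at scene (214,242) / top (205,193), and the red key at scene (240,320) / top (155,249). The close crops show the one in the rest is black with a bar 89 x 15 mm. The other black one's bar is only about 66 mm, so I choose the key in the rest.

The box centre is at about (570, -66.5) with yaw -11.5°, and the cover is at about 0.52 rad. First I move up and across.

```bash
cat >> h.py <<'E'
BO=np.array([570.,-66.5,0]); BY=np.deg2rad(-11.5)
def box(x,y,z): return BO+R.from_euler("z",BY).apply([x,y,z])
def tobox(P): return R.from_euler("z",-BY).apply(np.asarray(P)-BO)
def want(P,xang,tilt=0):
    """print tool-frame delta (cm, rad) from the measured pose to TCP P, tool x at world angle xang deg, tilt about tool x"""
    s=monitor.read_state(); T=rot(s["tool_rot"])
    W=R.from_euler("z",xang,degrees=True)*R.from_euler("x",np.pi)*R.from_euler("x",tilt)
    print("d cm",(T.inv().apply(np.asarray(P)-s["eef_pos"])/10).round(2),"rot",(T.inv()*W).as_rotvec().round(3))
def st():
    s=monitor.read_state(); T=rot(s["tool_rot"]).as_matrix()
    print("t",round(s["t"],2),"pos",s["eef_pos"].round(1),"box",tobox(s["eef_pos"]).round(1),"xang",round(np.degrees(np.arctan2(T[1,0],T[0,0])),2),"z",T[:,2].round(3),"F",s["force"].round(1),"M",s["wrist_torque"].round(2),"w",round(s["gripper_width"],1),"q",s["q"].round(2))
E
python3 -m crank '[[1,[0,0,-6],[0,0,0]],[1,[0,0,-6],[0,0,0]],[1,[-3,4,0],[0,0,-0.054]],[1,[-4,4.5,0],[0,0,0]],[1,[-4,4.5,0],[0,0,0]],[1,[-4,4.5,0],[0,0,0]],[1,[-4,4.5,0],[0,0,0]],[1,[0,0,0],[0,0,0]]]' 40
python3 - <<'E'
from h import *
st(); want(box(-82,0,150),78.5)
E
```

```text
t: 1.1
eef_pos: [363.2, 463.6, 351.2]
tool_rot: [0.002, 0.778, 0.628, -0.0]
force: [0.0, 0.5, 0.7]
gripper_width: -0.1
t 1.1 pos [363.2 463.6 351.2] box [-308.4  478.2  351.2] xang 77.86 z [ 0.002 -0.003 -1.   ] F [0.  0.5 0.7] M [ 0.04  0.02 -0.02] w -0.1 q [-1.07  0.3   0.11  1.79 -0.03  1.05  0.41]
d cm [-47.51  23.12  20.32] rot [ 0.002  0.003 -0.011]
```

```bash
python3 -m crank '[[1,[-5.2,2.9,0],[0,0,-0.01]],[1,[-5.2,2.9,0],[0,0,0]],[1,[-5.2,2.9,0],[0,0,0]],[1,[-5.2,2.6,0],[0,0,0]],[1,[-5.2,2.6,0],[0,0,0]],[1,[-5.2,2.6,0],[0,0,0]],[1,[-4.8,2,2.5],[0,0,0]],[1,[-4,1.5,4.2],[0,0,0]],[1,[-4,1.5,4.2],[0,0,0]],[1,[-3.3,1,4.2],[0,0,0]],[1,[0,0,4.2],[0,0,0]],[1,[0,0,1],[0,0,0]]]'
python3 - <<'E'
from h import *
st(); want(box(-80,0,67),78.5)
E
```

```text
t: 2.6
eef_pos: [487.2, -36.9, 146.0]
tool_rot: [-0.002, 0.771, 0.637, -0.002]
force: [-0.4, -0.0, -0.2]
gripper_width: 0.1
t 2.6 pos [487.2 -36.9 146. ] box [-87.   12.5 146. ] xang 79.07 z [-0.006  0.    -1.   ] F [-0.4 -0.  -0.2] M [0.03 0.04 0.08] w 0.1 q [-0.24  0.45  0.29  2.21 -0.26  0.52  1.63]
d cm [-1.25  0.73  7.9 ] rot [-0.005  0.001  0.01 ]
```

```bash
python3 -m crank '[[1,[-1.2,0,4],[0,0,0.01]],[1,[0,0,3.9],[0,0,0]],[1,[0,0,0],[0,0,0]]]'
python3 - <<'E'
from h import *
st(); want(box(-80,0,67),78.5)
cap("scene","s1"); p=cv2.imread("pics/s1.png")[120:270,160:340]; cv2.imwrite("pics/s1c.png",cv2.resize(p,None,fx=3.9,fy=3.9))
E
```

```text
t: 2.98
eef_pos: [486.0, -48.1, 68.3]
tool_rot: [-0.002, 0.774, 0.633, -0.001]
force: [0.0, -0.8, 0.9]
gripper_width: 0.1
t 2.98 pos [486.  -48.1  68.3] box [-86.    1.3  68.3] xang 78.58 z [-0.004  0.001 -1.   ] F [ 0.  -0.8  0.9] M [ 0.09 -0.   -0.03] w 0.1 q [-0.14  0.59  0.2   2.25 -0.34  0.34  1.72]
d cm [-0.13  0.6   0.13] rot [-0.004 -0.     0.001]
```

View pics/s1c.png

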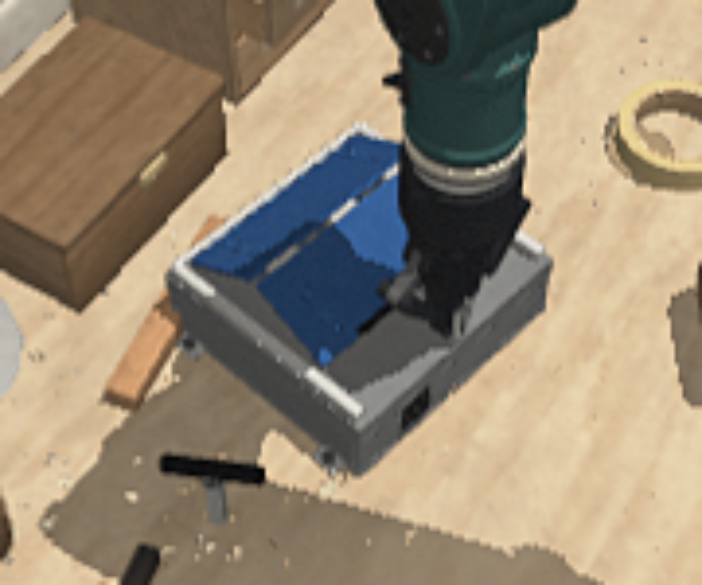

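```bash
python3 -m crank '[[1,[-0.1,1.5,0.1],[0,0,0]],[1,[0,1.2,0],[0,0,0]],[1,[0,1.2,0],[0,0,0]],[1,[0,1.2,0],[0,0,0]],[1,[0,1,0],[0,0,0]],[1,[0,1,0],[0,0,0]],[1,[0,0,0],[0,0,0]]]'
python3 - <<'E'
from h import *
st()
cap("scene","s2"); p=cv2.imread("pics/s2.png")[120:270,160:340]; cv2.imwrite("pics/s2c.png",cv2.resize(p,None,fx=3.9,fy=3.9))
E
```

```text
t: 3.9
eef_pos: [558.4, -65.1, 68.6]
tool_rot: [0.002, 0.775, 0.633, 0.001]
force: [-0.1, 0.6, -1.3]
gripper_width: -0.2
t 3.9 pos [558.4 -65.1  68.6] box [-11.6  -0.9  68.6] xang 78.48 z [ 0.004 -0.001 -1.   ] F [-0.1  0.6 -1.3] M [ 0.02  0.03 -0.07] w -0.2 q [-0.13  0.64  0.22  2.09 -0.32  0.44  1.71]
```

View pics/s2c.png

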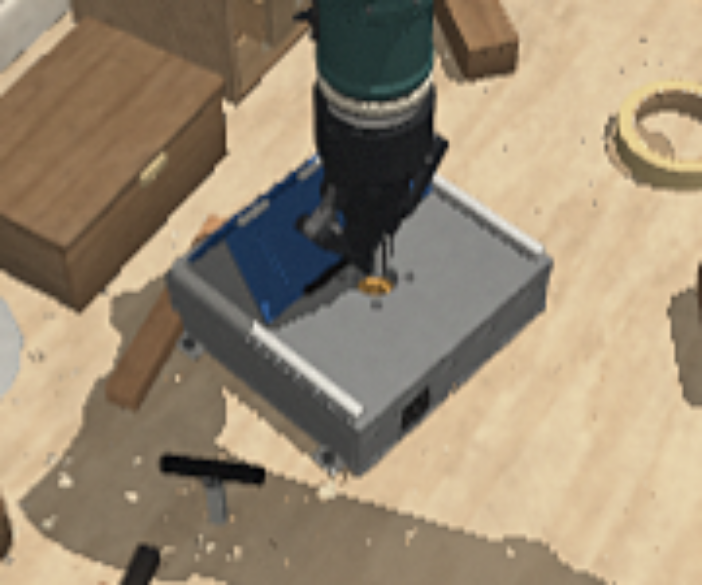

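```bash
python3 -m crank '[[1,[0,0.4,0],[-0.145,0,0]],[1,[0,0.4,0.05],[-0.145,0,0]],[1,[0,0.4,0.1],[-0.146,0,0]],[1,[0,0.9,0.42],[0,0,0]],[1,[0,0.9,0.42],[0,0,0]],[1,[0,0.9,0.42],[0,0,0]],[1,[0,0.9,0.42],[0,0,0]],[1,[0,0,0],[0,0,0]]]'
python3 - <<'E'
from h import *
st()
cap("scene","s3"); p=cv2.imread("pics/s3.png")[100:250,160:340]; cv2.imwrite("pics/s3c.png",cv2.resize(p,None,fx=3.9,fy=3.9))
E
```

```text
t: 4.95
eef_pos: [610.6, -56.2, 63.7]
tool_rot: [0.069, 0.766, 0.632, 0.092]
force: [0.2, -0.2, 0.5]
gripper_width: 0.0
t 4.95 pos [610.6 -56.2  63.7] box [37.7 18.2 63.7] xang 79.37 z [ 0.228  0.01  -0.974] F [ 0.2 -0.2  0.5] M [ 0.01  0.27 -0.01] w 0.0 q [-0.15  0.65  0.24  2.14 -0.88  0.21  2.26]
```

View pics/s3c.png

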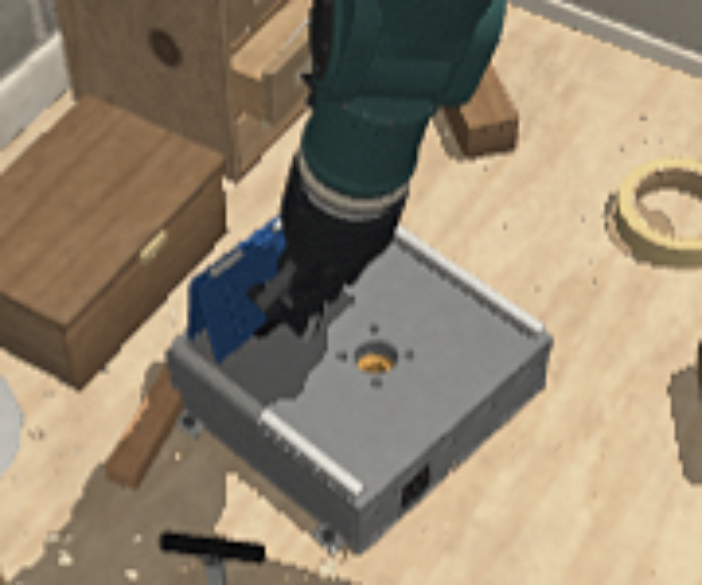

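```bash
python3 -m crank '[[1,[-0.4,0.58,-0.28],[0,0,0]],[1,[-0.4,0.5,0.11],[0,0,0]],[1,[-0.4,0.5,0.11],[0,0,0]],[1,[0,0,0],[0,0,0]]]'
python3 - <<'E'
from h import *
st()
cap("scene","s4"); p=cv2.imread("pics/s4.png")[100:250,160:340]; cv2.imwrite("pics/s4c.png",cv2.resize(p,None,fx=3.9,fy=3.9))
E
```

```text
t: 5.5
eef_pos: [622.7, -71.8, 67.6]
tool_rot: [0.069, 0.767, 0.632, 0.092]
force: [-0.2, -0.1, 0.6]
gripper_width: -0.1
t 5.5 pos [622.7 -71.8  67.6] box [52.7  5.3 67.6] xang 79.3 z [ 0.228  0.009 -0.974] F [-0.2 -0.1  0.6] M [-0.01  0.18 -0.01] w -0.1 q [-0.14  0.66  0.27  2.11 -0.86  0.25  2.26]
```

View pics/s4c.png

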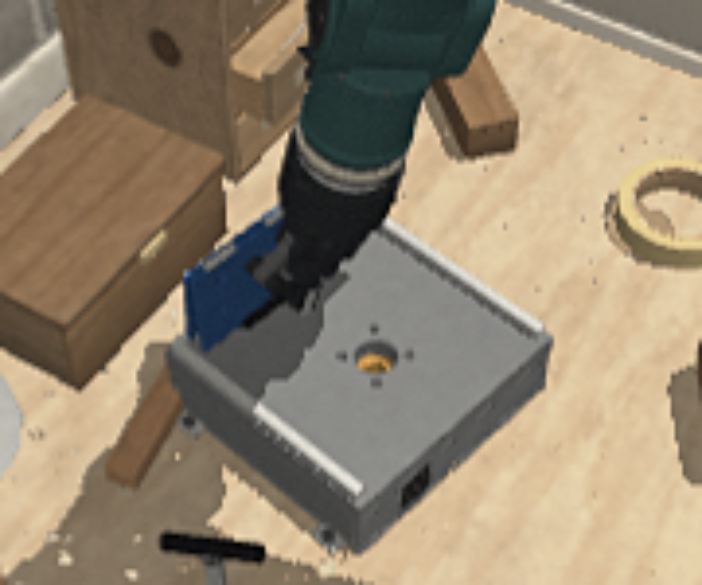

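```bash
python3 -m crank '[[1,[-0.2,0.4,0.09],[-0.04,0,0]],[1,[-0.1,0.3,0.07],[-0.03,0,0]],[1,[0,0.2,0.05],[0,0,0]],[1,[0,0,0],[0,0,0]]]'; python3 -c "
from h import *; st()"
python3 -m crank '[[1,[0,0.25,0.07],[0,0,0]],[1,[0,0,0],[0,0,0]]]'; python3 -c "
from h import *; st()"
```

```text
t: 6.05
eef_pos: [630.7, -75.7, 67.4]
tool_rot: [0.095, 0.764, 0.628, 0.113]
force: [-0.9, -0.2, -0.1]
gripper_width: -0.0
t 6.05 pos [630.7 -75.7  67.4] box [61.3  3.1 67.4] xang 79.34 z [ 0.293 -0.003 -0.956] F [-0.9 -0.2 -0.1] M [-0.07  0.51 -0.  ] w -0.0 q [-0.05  0.65  0.14  2.13 -0.93  0.12  2.34]
t: 6.3
eef_pos: [631.8, -75.9, 67.1]
tool_rot: [0.095, 0.764, 0.629, 0.113]
force: [-4.7, 0.4, 2.2]
gripper_width: -0.1
t 6.3 pos [631.8 -75.9  67.1] box [62.4  3.1 67.1] xang 79.35 z [ 0.291 -0.003 -0.957] F [-4.7  0.4  2.2] M [-0.03  1.04 -0.05] w -0.1 q [-0.05  0.65  0.15  2.13 -0.93  0.13  2.34]
```

```bash
for i in 1 2 3; do python3 -m crank '[[1,[0,0.25,0.07],[0,0,0]],[1,[0,0,0],[0,0,0]]]' >/dev/null; python3 -c "
from h import *; st()"; done
```

```text
t 6.55 pos [632.3 -76.   66.9] box [62.9  3.1 66.9] xang 79.36 z [ 0.288 -0.001 -0.958] F [-8.8  0.6  7.5] M [0.08 1.66 0.04] w -0.3 q [-0.05  0.65  0.15  2.12 -0.92  0.13  2.34]
t 6.8 pos [632.6 -76.1  66.7] box [63.3  3.1 66.7] xang 79.36 z [ 0.285  0.    -0.958] F [-13.5   1.   12.5] M [0.16 2.32 0.03] w -0.0 q [-0.06  0.65  0.16  2.12 -0.92  0.14  2.33]
t 7.05 pos [632.9 -76.1  66.5] box [63.5  3.2 66.5] xang 79.37 z [ 0.282  0.002 -0.959] F [-19.7   0.8  18.1] M [0.23 3.02 0.04] w -0.1 q [-0.06  0.65  0.17  2.12 -0.92  0.15  2.33]
```

```bash
python3 -m crank '[[1,[0,-1,-0.3],[0,0,0]],[1,[0,-2.9,-0.9],[0,0,0]],[1,[0,-4,-1.2],[0.15,0,0]],[1,[0,-3.5,-4],[0.13,0,0]],[1,[5,-2,-4],[0,0,0]],[1,[5.5,0,-2],[0,0,0]],[1,[5.5,0,0],[0,0,0]],[1,[5.5,0,0],[0,0,0]],[1,[0,0,0],[0,0,0]]]'
python3 - <<'E'
from h import *
st()
for n in("scene","top"): cap(n,n+"5")
p=cv2.imread("pics/scene5.png")[100:300,160:340]; a=cv2.resize(p,None,fx=3,fy=3,interpolation=cv2.INTER_CUBIC)
p=cv2.imread("pics/top5.png")[140:240,215:320]; p=cv2.resize(p,None,fx=2.4,fy=2.4,interpolation=cv2.INTER_CUBIC)
c=np.zeros((600,800,3),np.uint8); c[:600,:540]=a; c[:p.shape[0],540:540+p.shape[1]]=p[:,:260]; cv2.imwrite("pics/c5.png",c)
E
```

```text
t: 8.18
eef_pos: [550.8, 156.5, 161.1]
tool_rot: [0.007, 0.764, 0.643, 0.044]
force: [0.5, -0.4, -1.1]
gripper_width: -0.1
t 8.18 pos [550.8 156.5 161.1] box [-63.2 214.7 161.1] xang 80.27 z [ 0.076  0.046 -0.996] F [ 0.5 -0.4 -1.1] M [-0.1   0.02 -0.03] w -0.1 q [-0.92  0.61  0.83  2.09 -0.8   0.68  1.84]
```

View pics/c5.png

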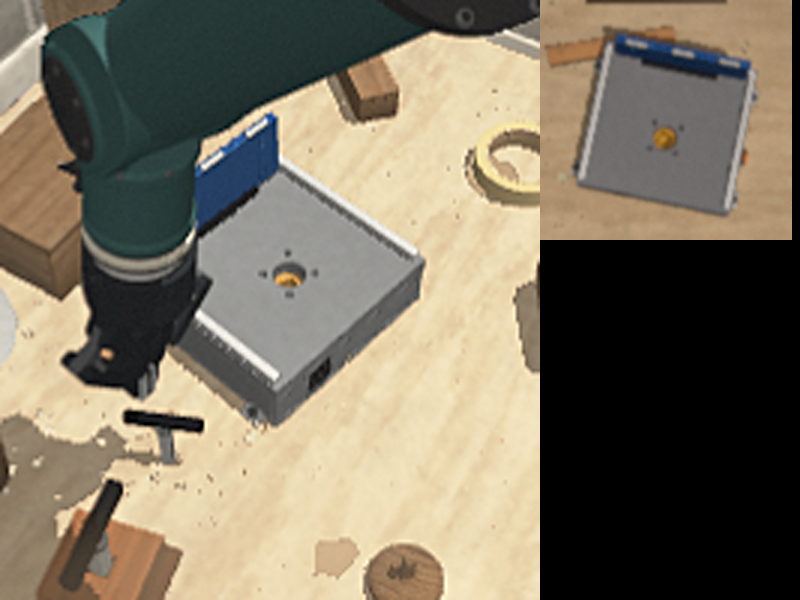

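Run:
```python
from h import *
p,d=load("top5"); X=cloud("top",d); hsv=cv2.cvtColor(p,cv2.COLOR_RGB2HSV)
B=tobox(X.reshape(-1,3)).reshape(X.shape)
m=(d>0)&(hsv[...,0]>100)&(hsv[...,0]<125)&(hsv[...,1]>110)&(abs(B[...,0]-60)<60)&(abs(B[...,1])<110)&(B[...,2]>50)
print(m.sum(),"blue x pct",np.percentile(B[m][:,0],[0,5,50,95,100]).round(1),"z",np.percentile(B[m][:,2],[0,5,50,95,100]).round(1))
t=m&(B[...,2]>130); print("top x",np.percentile(B[t][:,0],[0,50,100]).round(1), "z",B[t][:,2].mean())
for n in("top","scene"):
    p,d=load(n+"5"); h=cv2.cvtColor(p,cv2.COLOR_RGB2HSV)
    g=(h[...,0]>12)&(h[...,0]<28)&(h[...,1]>150)&(h[...,2]>90); 
    u=proj(n,[box(-15,0,42),box(-15,0,60)]); 
    vv,uu=np.nonzero(g); k=np.hypot(uu-u[0,0],vv-u[0,1])<12; c=[uu[k].mean(),vv[k].mean()]
    print(n,"pred",u.round(1),"brass centroid",np.round(c,1),k.sum(),"on z42 box:",tobox(onz(n,c,42)).round(1))
    sl=m if n=="top" else None
# box rect again incl both tracks
p,d=load("top5"); sel=(d>0)&(X[...,2]>50)&(X[...,2]<76)&(np.hypot(X[...,0]-570,X[...,1]+66)<150)
print(cv2.minAreaRect(X[sel][:,:2].astype(np.float32)))
st();
```

```text
301 blue x pct [75.1 75.9 77.4 86.2 87.5] z [ 71.6  79.1 115.2 139.  142.6]
top x [75.2 81.9 87.5] z 136.2819493373022
top pred [[266.4 197.8]
 [266.6 197.1]] brass centroid [266.5 197.2] 55 on z42 box: [[-13.2   0.   42. ]]
scene pred [[256.  195.3]
 [256.  191.3]] brass centroid [255.7 193. ] 21 on z42 box: [[-8.8 -5.5 42. ]]
((569.02587890625, -66.67144775390625), (200.89793395996094, 189.92576599121094), 78.36726379394531)
t 8.28 pos [549.7 150.1 161.2] box [-63.1 208.2 161.2] xang 79.74 z [ 0.075  0.043 -0.996] F [-0.1 -1.  -0. ] M [-0.06  0.1  -0.01] w 0.0 q [-0.91  0.61  0.83  2.1  -0.8   0.67  1.84]
```

Run:
```python
from h import *
s=monitor.read_state(); T=rot(s["tool_rot"])
want([534.8,250.3,165],12.6)
# level first
want(s["eef_pos"],79.7)
```

```text
d cm [ 9.6  -3.25 -0.06] rot [ 0.026 -0.088  1.169]
d cm [0. 0. 0.] rot [ 0.066 -0.056 -0.001]
```

```bash
python3 -m crank '[[0,[3.2,-1.1,0],[0.033,-0.028,0]],[0,[3.2,-1.1,-0.1],[0.033,-0.028,0]],[0,[3.2,-1.1,-0.2],[0,0,0]],[0,[0,0,0],[0,0,0.187]],[0,[0,0,0],[0,0,0.187]],[0,[0,0,0],[0,0,0.187]],[0,[0,0,0],[0,0,0.187]],[0,[0,0,0],[0,0,0.187]],[0,[0,0,0],[0,0,0.187]],[0,[0,0,0],[0,0,0.05]],[0,[0,0,0],[0,0,0]]]'
python3 - <<'E'
from h import *
st(); want([534.8,250.3,165],12.6); want([534.8,250.3,79],12.6)
E
```

```text
t: 9.65
eef_pos: [534.4, 247.5, 165.8]
tool_rot: [0.0, 0.994, 0.106, -0.0]
force: [0.2, -0.2, -0.5]
gripper_width: 85.3
t 9.65 pos [534.4 247.5 165.8] box [-97.5 300.6 165.8] xang 12.18 z [-0.001 -0.001 -1.   ] F [ 0.2 -0.2 -0.5] M [-0.02  0.04 -0.03] w 85.3 q [-1.23  0.85  1.18  2.   -0.96  1.01  0.66]
d cm [ 0.1  -0.26  0.08] rot [ 0.     0.001 -0.007]
d cm [ 0.11 -0.27  8.68] rot [ 0.     0.001 -0.007]
```

```bash
python3 -m crank '[[0,[0.1,-0.27,2.5],[0,0,-0.007]],[0,[0,0,3],[0,0,0]],[0,[0,0,3],[0,0,0]],[0,[0,0,0.2],[0,0,0]],[0,[0,0,0],[0,0,0]]]'
python3 - <<'E'
from h import *
st(); want([534.8,250.3,79],12.6)
cap("scene","s6"); p=cv2.imread("pics/s6.png")[200:330,120:270]; cv2.imwrite("pics/s6c.png",cv2.resize(p,None,fx=4,fy=4,interpolation=cv2.INTER_CUBIC))
E
```

```text
t: 10.28
eef_pos: [535.0, 251.5, 79.7]
tool_rot: [-0.0, 0.994, 0.11, 0.0]
force: [0.4, 0.2, -0.0]
gripper_width: 85.8
t 10.28 pos [535.  251.5  79.7] box [-97.7 304.7  79.7] xang 12.66 z [ 0.     0.001 -1.   ] F [ 0.4  0.2 -0. ] M [-0.03  0.01  0.05] w 85.8 q [-1.16  0.94  1.05  2.04 -1.11  0.89  0.76]
d cm [-0.04  0.12  0.07] rot [-0.    -0.     0.001]
```

View pics/s6c.png

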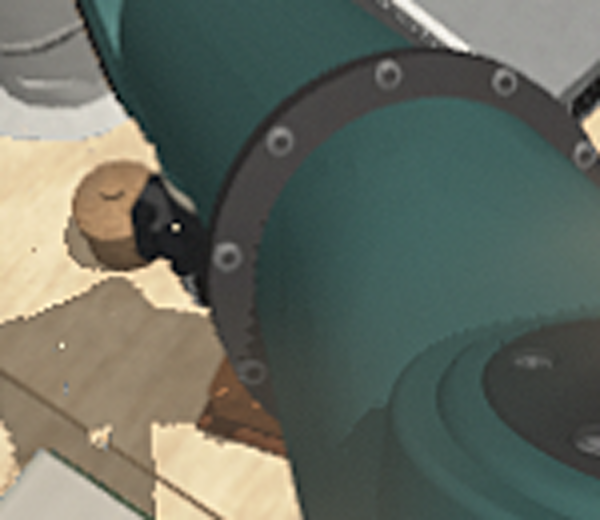

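```bash
python3 -m crank '[[0.6,[0,0,0],[0,0,0]],[1,[0,0,0],[0,0,0]],[1,[0,0,0],[0,0,0]],[1,[0,0,0],[0,0,0]],[1,[0,0,0],[0,0,0]]]' 80
python3 - <<'E'
from h import *
st(); cap("top","t6"); p=cv2.imread("pics/t6.png")[120:330,120:350]; cv2.imwrite("pics/t6c.png",cv2.resize(p,None,fx=2.8,fy=2.8,interpolation=cv2.INTER_CUBIC))
E
```

```text
t: 10.95
eef_pos: [534.5, 252.1, 79.3]
tool_rot: [-0.0, 0.994, 0.111, -0.0]
force: [-0.0, 0.5, 5.6]
gripper_width: 17.3
t 10.95 pos [534.5 252.1  79.3] box [-98.3 305.1  79.3] xang 12.7 z [-0.001  0.001 -1.   ] F [-0.   0.5  5.6] M [-0.04  0.25 -0.03] w 17.3 q [-1.16  0.94  1.05  2.04 -1.11  0.89  0.76]
```

View pics/t6c.png

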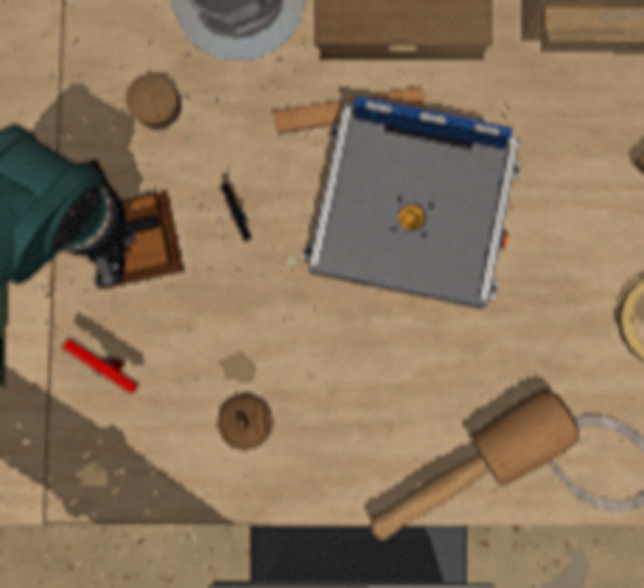

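```bash
python3 -m crank '[[1,[0,0,0],[0,0,0]],[1,[0,0,0],[0,0,0]]]'; python3 -m crank '[[1,[0,0,-1],[0,0,0]],[1,[0,0,0],[0,0,0]]]'; python3 -c "
from h import *; st()"
```

```text
t: 11.25
eef_pos: [534.5, 252.1, 79.3]
tool_rot: [-0.0, 0.994, 0.111, -0.0]
force: [-0.7, -0.3, 5.7]
gripper_width: 17.2
t: 11.5
eef_pos: [534.3, 252.3, 89.0]
tool_rot: [-0.0, 0.994, 0.111, -0.0]
force: [-0.3, 0.7, -2.8]
gripper_width: 17.3
t 11.5 pos [534.3 252.3  89. ] box [-98.6 305.3  89. ] xang 12.72 z [-0.001  0.001 -1.   ] F [-0.3  0.7 -2.8] M [ 0.01 -0.05 -0.  ] w 17.3 q [-1.17  0.93  1.06  2.04 -1.1   0.91  0.75]
```

```bash
python3 -m crank '[[1,[0,0,-3],[0,0,0]],[1,[0,0,-4],[0,0,0]],[1,[0,0,-3],[0,0,0]],[1,[0,0,0],[0,0,0]]]'
python3 - <<'E'
from h import *
st()
for n in("scene","top"):
    cap(n,n+"7"); u=proj(n,monitor.read_state()["eef_pos"])[0].astype(int); print(n,u)
    p=cv2.imread(f"pics/{n}7.png")[u[1]-55:u[1]+55,u[0]-60:u[0]+60]; cv2.imwrite(f"pics/{n}7c.png",cv2.resize(p,None,fx=5,fy=5,interpolation=cv2.INTER_CUBIC))
E
```

```text
t: 12.0
eef_pos: [535.5, 252.3, 190.4]
tool_rot: [-0.001, 0.994, 0.111, 0.001]
force: [-0.3, 0.2, -1.9]
gripper_width: 17.6
t 12.0 pos [535.5 252.3 190.4] box [-97.3 305.5 190.4] xang 12.72 z [ 0.002  0.002 -1.   ] F [-0.3  0.2 -1.9] M [0.   0.01 0.02] w 17.6 q [-1.25  0.82  1.21  1.98 -0.92  1.04  0.63]
scene [184 259]
top [152 198]
```

View pics/scene7c.png

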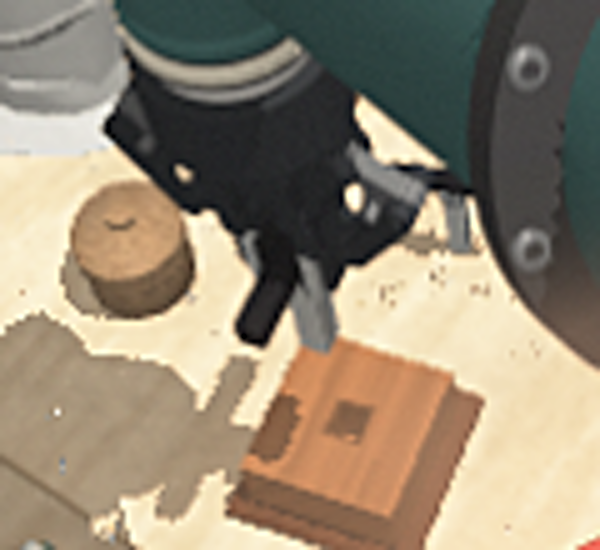

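View pics/top7c.png

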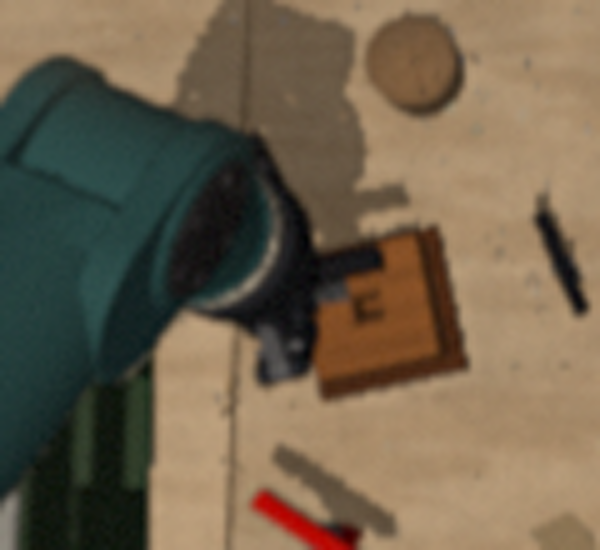

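```bash
cat >> h.py <<'E'
SOCK=np.array([555.2,-63.5,42.])
OFF=1.8  # key centre along tool y from TCP
def wsock(zkey,xang):
    a=np.deg2rad(xang); ty=np.array([np.sin(a),-np.cos(a),0])
    P=SOCK-OFF*ty; P[2]=zkey+69.3
    want(P,xang)
E
python3 -m crank '[[1,[-0.9,5,0],[0,0,0]],[1,[-0.9,5.5,0],[0,0,0]],[1,[-0.9,5.5,0],[0,0,0]],[1,[-0.9,5.5,0],[0,0,0]],[1,[-0.9,5,0],[0,0,0]],[1,[-0.5,4.2,0],[0,0,0]],[1,[0,0,0],[0,0,0.16]],[1,[0,0,0],[0,0,0.16]],[1,[0,0,0],[0,0,0.1]],[1,[0,0,0],[0,0,0]]]'; python3 -c "
from h import *
st(); wsock(75,-11.5)
cap('scene','s8'); p=cv2.imread('pics/s8.png')[90:240,170:350]; cv2.imwrite('pics/s8c.png',cv2.resize(p,None,fx=4,fy=4,interpolation=cv2.INTER_CUBIC))
cap('top','t8'); p=cv2.imread('pics/t8.png')[130:250,200:340]; cv2.imwrite('pics/t8c.png',cv2.resize(p,None,fx=4,fy=4,interpolation=cv2.INTER_CUBIC))"
```

```text
t: 13.35
eef_pos: [552.0, -57.9, 186.7]
tool_rot: [0.0, 0.995, -0.098, -0.002]
force: [-0.6, -0.2, -2.2]
gripper_width: 17.3
t 13.35 pos [552.  -57.9 186.7] box [-19.4   4.9 186.7] xang -11.3 z [-0.005  0.    -1.   ] F [-0.6 -0.2 -2.2] M [ 0.02 -0.02  0.03] w 17.3 q [-0.74  0.81  1.25  2.06 -0.94  1.02  0.8 ]
d cm [0.45 0.31 4.24] rot [0.001 0.005 0.004]
```

View pics/s8c.png

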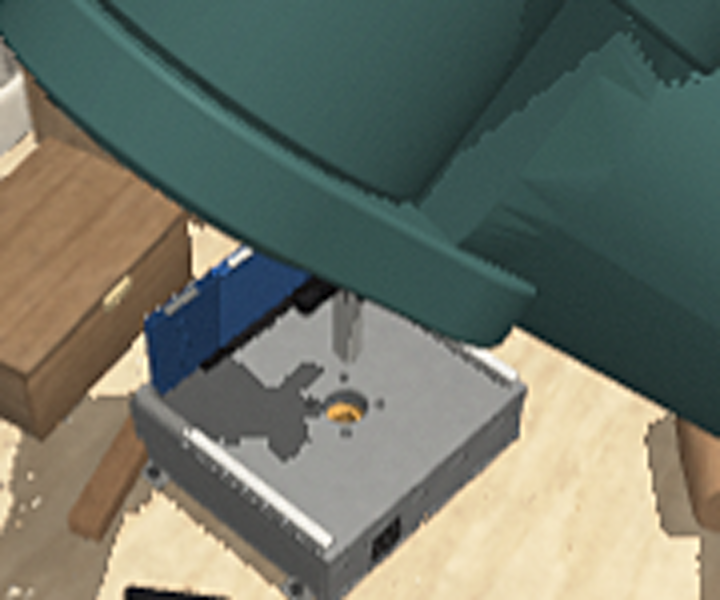

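View pics/t8c.png

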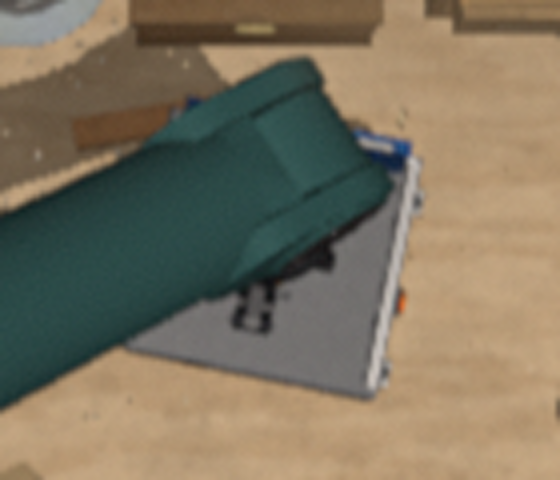

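```bash
python3 -c "
from h import *
T=rot(monitor.read_state()['tool_rot']); e=monitor.read_state()['eef_pos']
k=e+T.apply([0,1.8,69.3]); print(proj('scene',[k,k+[0,0,6]]))
"
python3 -m crank '[[1,[0.45,0.31,2],[0,0.005,0.004]],[1,[0,0,2.2],[0,0,0]],[1,[0,0,0],[0,0,0]]]'; python3 -c "
from h import *
st(); wsock(75,-11.5)
cap('scene','s9'); p=cv2.imread('pics/s9.png')[150:230,205:305]; cv2.imwrite('pics/s9c.png',cv2.resize(p,None,fx=7,fy=7,interpolation=cv2.INTER_CUBIC))
T=rot(monitor.read_state()['tool_rot']); e=monitor.read_state()['eef_pos']
k=e+T.apply([0,1.8,69.3]); print(proj('scene',[k,k+[0,0,6]]))"
```

```text
[[256.53931111 179.08007294]
 [256.55876079 177.60159931]]
t: 13.82
eef_pos: [555.7, -61.5, 145.1]
tool_rot: [-0.0, 0.995, -0.1, -0.0]
force: [-0.5, 0.1, -2.8]
gripper_width: 17.3
t 13.82 pos [555.7 -61.5 145.1] box [-15.1   2.1 145.1] xang -11.53 z [ 0.     0.001 -1.   ] F [-0.5  0.1 -2.8] M [ 0.01  0.04 -0.04] w 17.3 q [-0.7   0.85  1.18  2.08 -1.02  0.96  0.86]
d cm [-0.    0.03  0.08] rot [-0.001  0.    -0.001]
[[255.82249136 187.25314281]
 [255.83811539 185.86040013]]
```

View pics/s9c.png

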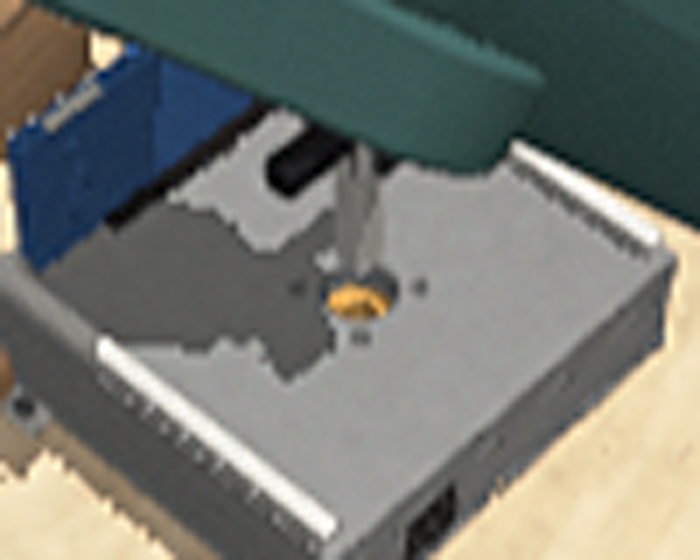

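```bash
python3 -m crank '[[1,[0,0.03,1.6],[0,0,0]],[1,[0,0,1.4],[0,0,0]],[1,[0,0,0],[0,0,0]]]' >/dev/null; python3 -c "
from h import *
st(); wsock(40,-11.5)"
python3 -m crank '[[1,[0,0,0.3],[0,0,0]],[1,[0,0,0.3],[0,0,0]],[1,[0,0,0],[0,0,0]]]' >/dev/null; python3 -c "
from h import *
st(); wsock(36,-11.5)"
```

```text
t 14.25 pos [556.1 -62.  115.3] box [-14.5   1.6 115.3] xang -11.57 z [ 0.001  0.    -1.   ] F [ 0.4  0.1 -2.2] M [ 0.07 -0.03 -0.04] w 17.3 q [-0.67  0.89  1.13  2.1  -1.08  0.92  0.9 ]
d cm [-0.06 -0.02  0.6 ] rot [-0.    -0.001 -0.001]
t 14.62 pos [557.  -62.5 110.5] box [-13.6   1.3 110.5] xang -11.59 z [ 0.004 -0.001 -1.   ] F [ 0.7  0.3 -3.7] M [-0.02 -0.01  0.02] w 17.3 q [-0.66  0.89  1.12  2.1  -1.09  0.91  0.9 ]
d cm [-0.16 -0.05  0.52] rot [-0.    -0.004 -0.002]
```

```bash
python3 -m crank '[[1,[-0.15,-0.05,0.1],[0,0,0]],[1,[0,0,0.2],[0,0,0]],[1,[0,0,0.2],[0,0,0]],[1,[0,0,0],[0,0,0]]]' >/dev/null; python3 -c "
from h import *
st(); wsock(36,-11.5)"
```

```text
t 15.12 pos [555.8 -62.1 105.9] box [-14.8   1.4 105.9] xang -11.6 z [ 0.004 -0.001 -1.   ] F [-0.7  0.3  1.9] M [ 0.03  0.1  -0.03] w 17.0 q [-0.66  0.9   1.11  2.11 -1.1   0.9   0.91]
d cm [-0.03 -0.03  0.06] rot [ 0.    -0.004 -0.002]
```

```bash
python3 -m crank '[[1,[0,0,0.2],[0,0,0]],[1,[0,0,0],[0,0,0]]]' >/dev/null; python3 -c "
from h import *
st()"
python3 -m crank '[[1,[0,0,0],[0,0,0.06]],[1,[0,0,0],[0,0,0.06]],[1,[0,0,0],[0,0,0]]]' >/dev/null; python3 -c "
from h import *
st();wsock(36,-20)"
```

```text
t 15.38 pos [556.1 -62.9 105.1] box [-14.3   0.8 105.1] xang -11.64 z [ 0.005 -0.001 -1.   ] F [-1.1  0.8  8.5] M [ 0.09  0.49 -0.02] w 17.4 q [-0.66  0.9   1.11  2.11 -1.1   0.9   0.91]
t 15.75 pos [556.9 -62.9 105.3] box [-13.6   0.9 105.3] xang -18.52 z [ 0.007 -0.002 -1.   ] F [-0.6  0.1  8.9] M [0.1  0.2  0.02] w 17.4 q [-0.67  0.91  1.13  2.11 -1.12  0.92  0.81]
d cm [-0.14 -0.07 -0.  ] rot [-0.    -0.007  0.026]
```

```bash
python3 -m crank '[[1,[-0.08,-0.03,0],[0,-0.005,0.06]],[1,[0,0,0],[0,0,0.06]],[1,[0,0,0],[0,0,0]]]' >/dev/null; python3 -c "
from h import *
st()"
python3 -m crank '[[1,[0,0,0],[0,0,0.06]],[1,[0,0,0],[0,0,0.06]],[1,[0,0,0],[0,0,0]]]' >/dev/null; python3 -c "
from h import *
st();wsock(36,-33)"
```

```text
t 16.12 pos [556.3 -62.6 105. ] box [-14.2   1.1 105. ] xang -25.39 z [ 0.002 -0.001 -1.   ] F [-0.7 -0.4  7.1] M [-0.11  0.02  0.01] w 17.5 q [-0.68  0.93  1.16  2.1  -1.13  0.95  0.7 ]
t 16.5 pos [555.6 -61.5 103.5] box [-15.1   2.  103.5] xang -32.17 z [-0. -0. -1.] F [ 1.3 -0.1 -2.5] M [-0.27 -0.41  0.05] w 17.4 q [-0.68  0.95  1.18  2.1  -1.14  0.97  0.6 ]
d cm [ 0.07  0.01 -0.18] rot [ 0.    -0.     0.015]
```

```bash
python3 -m crank '[[1,[0.05,0,0.2],[0,0,0.03]],[1,[0,0,0.2],[0,0,0.03]],[1,[0,0,0.2],[0,0,0]],[1,[0,0,0],[0,0,0]]]' >/dev/null; python3 -c "
from h import *
st();wsock(22,-36)"
```

```text
t 17.0 pos [555.5 -61.7  97.4] box [-15.1   1.8  97.4] xang -35.65 z [-0.001  0.001 -1.   ] F [ 2.5 -0.4 -3.3] M [-0.36 -0.54 -0.01] w 17.3 q [-0.68  0.97  1.18  2.11 -1.16  0.97  0.55]
d cm [ 0.08 -0.01  0.61] rot [0.    0.001 0.006]
```

```bash
python3 -m crank '[[1,[0.05,0,0.2],[0,0,0]],[1,[0,0,0.2],[0,0,0]],[1,[0,0,0.2],[0,0,0]],[1,[0,0,0],[0,0,0]]]' >/dev/null; python3 -c "
from h import *
st();wsock(22,-36)"
```

```text
t 17.5 pos [555.7 -61.9  91.4] box [-14.9   1.7  91.4] xang -35.66 z [-0.001  0.001 -1.   ] F [ 0.9 -0.7 -2.9] M [-0.34 -0.37 -0.01] w 17.3 q [-0.68  0.97  1.17  2.11 -1.17  0.97  0.56]
d cm [ 0.06 -0.02  0.01] rot [-0.     0.002  0.006]
```

```bash
python3 -m crank '[[1,[0,0,0.2],[0,0,0]],[1,[0,0,0.1],[0,0,0]],[1,[0,0,0],[0,0,0]]]' >/dev/null; python3 -c "
from h import *
st();wsock(22,-36)"
```

```text
t 17.88 pos [556.5 -62.8  91. ] box [-14.    0.9  91. ] xang -35.7 z [ 0.002  0.001 -1.   ] F [-1.5  1.1 13.9] M [ 0.18  0.31 -0.01] w 17.5 q [-0.68  0.97  1.17  2.11 -1.18  0.97  0.56]
d cm [-0.06 -0.05 -0.03] rot [-0.002 -0.     0.005]
```

```bash
python3 -m crank '[[1,[0,0,-0.1],[0,0,0.1]],[1,[0,0,0],[0,0,0.1]],[1,[0,0,0],[0,0,0.1]],[1,[0,0,0],[0,0,0]]]' >/dev/null; python3 -c "
from h import *
st();wsock(22,-52.9)"
```

```text
t 18.38 pos [556.9 -62.8  91.2] box [-13.5   1.   91.2] xang -52.88 z [ 0.002 -0.    -1.   ] F [ 0.9 -0.4  7.4] M [-0.13 -0.22  0.01] w 17.5 q [-0.69  1.01  1.22  2.11 -1.21  1.02  0.29]
d cm [-0.05 -0.   -0.01] rot [-0.001 -0.001  0.   ]
```

```bash
python3 -m crank '[[1,[-0.05,0,0],[0,0,0.1]],[1,[0,0,0],[0,0,0.1]],[1,[0,0,0],[0,0,0.1]],[1,[0,0,0],[0,0,0]]]' >/dev/null; python3 -c "
from h import *
st();wsock(22,-70)"
```

```text
t 18.88 pos [557.  -63.1  91.2] box [-13.5   0.8  91.2] xang -70.08 z [ 0.003 -0.002 -1.   ] F [ 1.  -2.2  5.7] M [-0.49 -0.38  0.07] w 17.3 q [-0.7   1.05  1.26  2.11 -1.23  1.06  0.01]
d cm [-0.02  0.   -0.01] rot [-0.002 -0.003 -0.001]
```

```bash
python3 -m crank '[[1,[-0.02,0,0],[0,0,0.1]],[1,[0,0,0],[0,0,0.1]],[1,[0,0,0],[0,0,0.1]],[1,[0,0,0],[0,0,0]]]' >/dev/null; python3 -c "
from h import *
st();wsock(22,-87)"
python3 -m crank '[[1,[0,0,0],[0,0,0.08]],[1,[0,0,0],[0,0,0.08]],[1,[0,0,0],[0,0,0]]]' >/dev/null; python3 -c "
from h import *
st();wsock(22,-96.5)"
```

```text
t 19.38 pos [556.9 -63.4  91.3] box [-13.5   0.4  91.3] xang -87.25 z [ 0.003 -0.003 -1.   ] F [ 1.6 -2.7  5.1] M [-0.82 -0.45  0.1 ] w 17.1 q [-0.71  1.08  1.29  2.11 -1.25  1.1  -0.27]
d cm [ 0.   -0.01 -0.  ] rot [-0.002 -0.003 -0.004]
t 19.75 pos [556.7 -63.5  91.2] box [-13.6   0.3  91.2] xang -96.42 z [ 0.002 -0.004 -1.   ] F [ 1.4 -2.7  4.6] M [-0.85 -0.34  0.14] w 17.2 q [-0.71  1.09  1.3   2.11 -1.26  1.11 -0.43]
d cm [ 0.01 -0.03 -0.  ] rot [-0.003 -0.003  0.001]
```

```bash
for i in 1 2; do python3 -m crank '[[1,[0,0,0],[0,0,0.06]],[1,[0,0,0],[0,0,0.06]],[1,[0,0,0],[0,0,0]]]' >/dev/null; python3 -c "
from h import *
st()"; done
python3 -c "
from h import *
cap('top','t10'); p=cv2.imread('pics/t10.png')[140:250,210:340]; cv2.imwrite('pics/t10c.png',cv2.resize(p,None,fx=5,fy=5,interpolation=cv2.INTER_CUBIC))"
```

```text
t 20.12 pos [556.6 -63.6  91.3] box [-13.7   0.2  91.3] xang -103.28 z [ 0.002 -0.004 -1.   ] F [ 1.8 -4.   5.4] M [-0.95 -0.29  0.17] w 17.3 q [-0.72  1.09  1.31  2.11 -1.26  1.12 -0.54]
t 20.5 pos [556.5 -63.7  91.3] box [-13.8   0.1  91.3] xang -110.17 z [ 0.002 -0.004 -1.   ] F [ 0.9 -4.6  5.2] M [-0.97 -0.26  0.14] w 17.5 q [-0.72  1.1   1.32  2.11 -1.26  1.13 -0.66]
```

View pics/t10c.png

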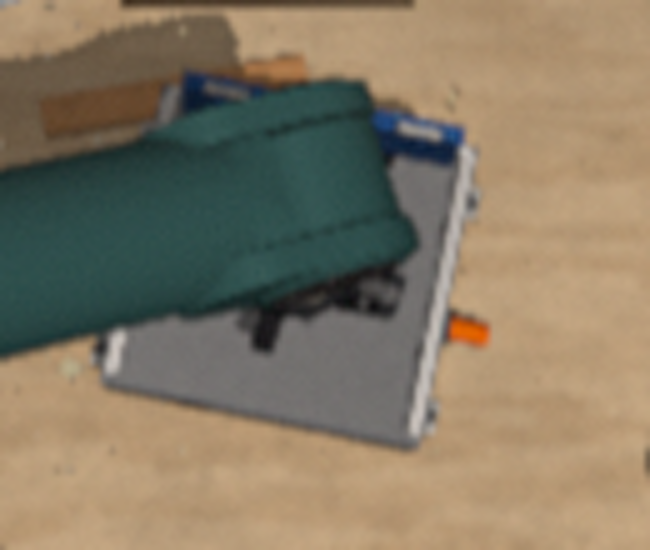

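```bash
for i in 1 2 3; do python3 -m crank '[[1,[0,0,0],[0,0,0.05]],[1,[0,0,0],[0,0,0]]]' >/dev/null; python3 -c "
from h import *
st()"; done
cat > bolt.py <<'E'
from h import *
import sys
for n in sys.argv[2:]:
    p,d=cap(n,sys.argv[1]+n[0]); h=cv2.cvtColor(p,cv2.COLOR_RGB2HSV); X=tobox(cloud(n,d).reshape(-1,3)).reshape(384,512,3)
    m=(d>0)&(h[...,0]>4)&(h[...,0]<16)&(h[...,1]>190)&(X[...,1]<-95)&(X[...,1]>-160)&(abs(X[...,0]+15)<45)
    print(n,m.sum(),"bolt y",np.percentile(X[m][:,1],[0,10,50,90,100]).round(1),"x",X[m][:,0].mean().round(1),"z",X[m][:,2].max().round(1))
E
python3 bolt.py b1 top
```

```text
t 20.8 pos [556.4 -63.7  91.3] box [-13.9   0.1  91.3] xang -113.03 z [ 0.002 -0.004 -1.   ] F [ 1.6 -3.7  4.9] M [-1.04 -0.28  0.2 ] w 17.4 q [-0.72  1.1   1.32  2.11 -1.27  1.13 -0.71]
t 21.05 pos [556.4 -63.7  91.3] box [-13.9   0.1  91.3] xang -115.87 z [ 0.002 -0.004 -1.   ] F [ 0.9 -3.6  4.6] M [-1.   -0.28  0.22] w 17.2 q [-0.72  1.1   1.32  2.11 -1.27  1.13 -0.76]
t 21.3 pos [556.2 -63.6  91.2] box [-14.1   0.1  91.2] xang -118.69 z [ 0.001 -0.004 -1.   ] F [ 0.7 -3.4  5.3] M [-0.95 -0.17  0.34] w 17.1 q [-0.72  1.11  1.32  2.11 -1.27  1.13 -0.81]
top 33 bolt y [-130.3 -128.5 -119.2 -108.8 -106.8] x -15.0 z 40.9
```

```bash
for i in 1 2 3; do python3 -m crank '[[1,[0,0,0],[0,0,0.05]],[1,[0,0,0],[0,0,0]]]' 120 >/dev/null; python3 -c "
from h import *
st()"; done
python3 bolt.py b2 top
```

```text
t 21.6 pos [556.3 -63.7  91.4] box [-14.    0.   91.4] xang -121.5 z [ 0.001 -0.004 -1.   ] F [ 1.1 -4.1  6.8] M [-1.01 -0.11  0.62] w 15.6 q [-0.72  1.11  1.32  2.11 -1.27  1.14 -0.85]
t 21.85 pos [556.2 -63.7  91.4] box [-14.   -0.   91.4] xang -124.37 z [ 0.001 -0.004 -1.   ] F [ 1.  -3.3  6.6] M [-1.01 -0.11  0.58] w 15.3 q [-0.72  1.11  1.33  2.11 -1.27  1.14 -0.9 ]
t 22.1 pos [556.2 -63.7  91.4] box [-14.1  -0.1  91.4] xang -127.13 z [ 0.001 -0.005 -1.   ] F [ 0.2 -4.4  6.9] M [-1.1  -0.08  0.88] w 15.3 q [-0.72  1.11  1.33  2.11 -1.27  1.14 -0.95]
top 34 bolt y [-132.3 -129.1 -119.4 -108.9 -106.8] x -14.9 z 39.8
```

```bash
for i in 1 2; do python3 -m crank '[[1,[0,0,0],[0,0,0.05]],[1,[0,0,0],[0,0,0]]]' 120 >/dev/null; python3 -c "
from h import *
st()"; done
python3 bolt.py b3 top; python3 -c "
import cv2;p=cv2.imread('pics/b3t.png')[140:250,210:340]; cv2.imwrite('pics/b3c.png',cv2.resize(p,None,fx=5,fy=5,interpolation=cv2.INTER_CUBIC))"
```

```text
t 22.4 pos [556.1 -63.8  91.4] box [-14.1  -0.1  91.4] xang -129.98 z [ 0.001 -0.005 -1.   ] F [-0.3 -3.7  6.6] M [-1.07 -0.04  0.95] w 15.4 q [-0.72  1.11  1.33  2.11 -1.27  1.14 -1.  ]
t 22.65 pos [556.1 -63.8  91.4] box [-14.2  -0.1  91.4] xang -132.86 z [ 0.001 -0.005 -1.   ] F [ 0.7 -4.5  6.6] M [-1.12 -0.02  0.85] w 15.4 q [-0.72  1.11  1.33  2.11 -1.27  1.14 -1.05]
top 34 bolt y [-131.8 -129.1 -119.5 -109.  -106.5] x -15.0 z 40.4
```

View pics/b3c.png

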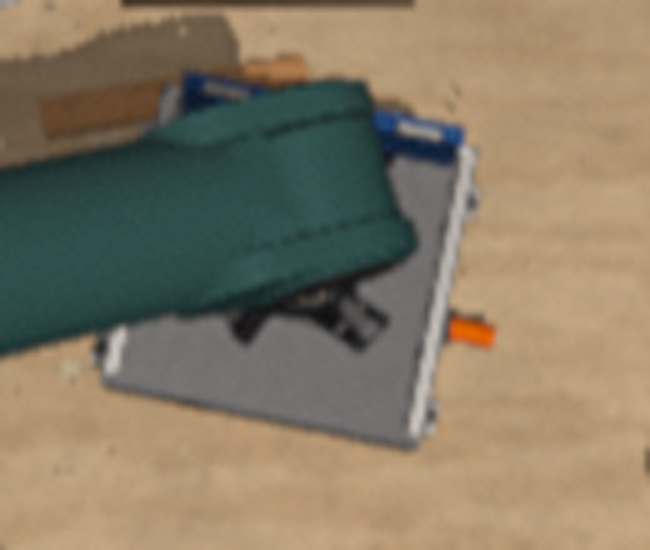

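```bash
python3 -m crank '[[1,[0,0,0],[0,0,-0.08]],[1,[0,0,0],[0,0,0]]]' 20 >/dev/null; python3 -c "
from h import *
st()"
python3 -m crank '[[0.7,[0,0,0],[0,0,0]],[0,[0,0,0],[0,0,0]],[0,[0,0,0],[0,0,0]],[0,[0,0,0],[0,0,0]],[0,[0,0,-1.5],[0,0,0]],[0,[0,0,-3],[0,0,0]],[0,[0,0,-5],[0,0,0]],[0,[0,0,-5],[0,0,0]],[0,[0,0,0],[0,0,0]]]'; python3 -c "
from h import *
st()"
```

```text
t 22.95 pos [556.1 -63.8  91.4] box [-14.2  -0.1  91.4] xang -128.35 z [ 0.001 -0.004 -1.   ] F [ 0.3 -4.3  5.9] M [-1.04 -0.09  0.55] w 15.3 q [-0.72  1.1   1.32  2.11 -1.27  1.13 -0.98]
t: 24.08
eef_pos: [557.8, -63.3, 240.2]
tool_rot: [0.004, -0.434, 0.901, -0.001]
force: [-0.3, 0.9, -0.6]
gripper_width: 85.5
t 24.07 pos [557.8 -63.3 240.2] box [-12.6   0.7 240.2] xang -128.5 z [ 0.009  0.002 -1.   ] F [-0.3  0.9 -0.6] M [-0.03  0.08  0.02] w 85.5 q [-0.78  0.78  1.35  2.01 -0.88  1.11 -1.27]
```

```bash
python3 -m crank '[[0,[0,0,0],[0,0,-0.15]],[0,[0,0,0],[0,0,-0.15]],[0,[0,0,0],[0,0,0]]]' >/dev/null;  python3 -c "
from h import *
st()
a=rot(monitor.read_state()['tool_rot']).inv().apply([0,20,0]); print(a)"
```

```text
t 24.45 pos [555.1 -61.3 234.6] box [-15.7   2.1 234.6] xang -111.4 z [-0.001  0.002 -1.   ] F [-0.5  0.7 -0.6] M [ 0.01 -0.    0.01] w 85.7 q [-0.76  0.73  1.28  2.01 -0.83  1.06 -1.03]
[-18.62128466   7.29693889   0.0494034 ]
```

```bash
python3 -m crank '[[0,[-4.7,1.8,0],[0,0,-0.1]],[0,[-4.7,2.3,0],[0,0,-0.1]],[0,[-4.5,2.7,0],[0,0,-0.1]],[0,[-4,3,0],[0,0,0]],[0,[0,0,0],[0,0,0]]]' >/dev/null;  python3 -c "
from h import *
st()"; python3 bolt.py b4 top scene; python3 -c "
from h import *
a=cv2.imread('pics/b4s.png')[100:270,160:330]; a=cv2.resize(a,(480,480),interpolation=cv2.INTER_CUBIC)
b=cv2.imread('pics/b4t.png')[140:250,210:320]; b=cv2.resize(b,(310,310),interpolation=cv2.INTER_CUBIC)
c=np.zeros((480,790,3),np.uint8); c[:,:480]=a; c[:310,480:]=b; cv2.imwrite('pics/c4.png',c)"
```

```text
t 25.07 pos [497.8 135.5 233.5] box [-111.1  183.5  233.5] xang -93.84 z [-0.005  0.002 -1.   ] F [ 0.6 -0.9  0.2] M [-0.08 -0.01  0.04] w 85.4 q [-1.19  0.68  1.29  2.1  -0.8   1.   -1.1 ]
top 34 bolt y [-132.2 -128.9 -119.3 -109.2 -106.7] x -15.0 z 38.6
scene 5 bolt y [-133.6 -132.7 -128.3 -127.8 -127.8] x -15.5 z 36.2
```

View pics/c4.png

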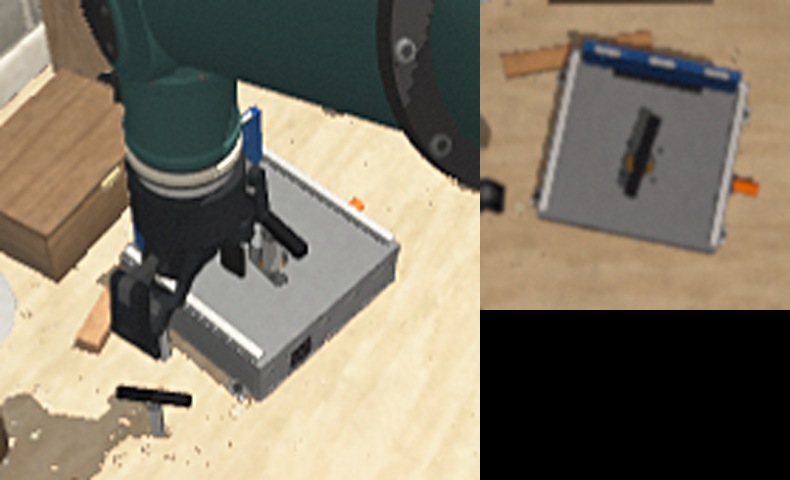

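Run:
```python
from h import *
p,d=load("b4t"); X=cloud("top",d); B=tobox(X.reshape(-1,3)).reshape(X.shape)
m=(d>0)&(np.hypot(B[...,0]+15,B[...,1])<60)&(B[...,2]>95)
r=cv2.minAreaRect(B[m][:,:2].astype(np.float32)); print("bar in box frame",r,"z",np.percentile(B[m][:,2],[5,50,95]).round(1))
m=(d>0)&(B[...,0]>60)&(B[...,0]<110)&(abs(B[...,1])<84)&(B[...,2]>75)
print("cover x",np.percentile(B[m][:,0],[1,50,99]).round(1),"z",B[m][:,2].max())
p0,d0=load("top0"); X0=cloud("top",d0)
for nm,c,r,zl in(("rest",(535,250),60,(36,52)),("small",(557,128),45,(55,90)),("red",(391,265),60,(80,105)),("turned",(687,222),45,(45,75)),("tape",(None),0,0)):
    if c is None: continue
    for Y,D in((X0,d0),(X,d)):
        s=(D>0)&(np.hypot(Y[...,0]-c[0],Y[...,1]-c[1])<r)&(Y[...,2]>zl[0])&(Y[...,2]<zl[1]); print(nm,s.sum(),Y[s].mean(0).round(1) if s.any() else None)
```

```text
bar in box frame ((-16.505250930786133, 0.08150100708007812), (19.420654296875, 88.51322937011719), 86.74772644042969) z [103.4 116.9 120.7]
cover x [75.2 77.7 87.7] z 145.43653274693474
rest 479 [530.8 249.5  44.6]
rest 0 None
small 83 [557.3 127.4  70.5]
small 75 [560.2 128.5  70.3]
red 164 [391.5 264.4  94.4]
red 104 [382.7 250.5  94.2]
turned 240 [687.7 227.5  52.1]
turned 245 [687.7 227.1  52. ]
```

View pics/b4t.png

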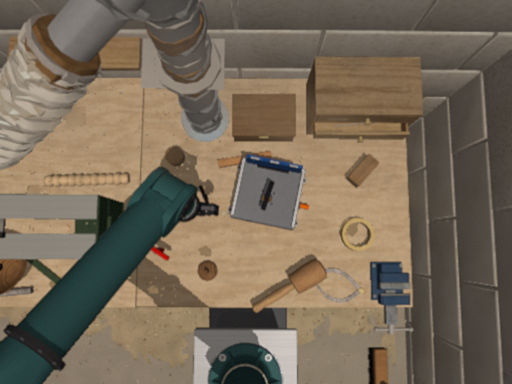

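View pics/b4s.png

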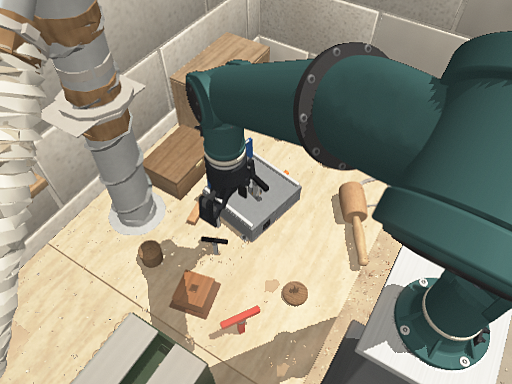

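Run:
```python
from h import *
for a,b in(("scene0","b4s"),("scene0","scene5"),("top0","t8")):
    p0,d0=load(a);p1,d1=load(b)
    for nm,lo in(("red",(0,170)),):
        for p in(p0,p1):
            h=cv2.cvtColor(p,cv2.COLOR_RGB2HSV); m=((h[...,0]<4)|(h[...,0]>177))&(h[...,1]>170)&(h[...,2]>110); vv,uu=np.nonzero(m); print(b,len(uu),uu.min() if len(uu) else 0,uu.max() if len(uu) else 0,vv.min() if len(uu) else 0,vv.max() if len(uu) else 0)
    k=(slice(225,262),slice(195,235)) if "scene" in a else (slice(175,212),slice(195,214))
    print("small-key region diff",np.abs(p0[k].astype(int)-p1[k]).mean().round(1), [tuple(np.mean(np.nonzero(q[k].max(2)<35),1).round(1)) for q in(p0,p1)])
```

```text
b4s 19 244 259 306 330
b4s 9 244 259 306 330
small-key region diff 40.1 [(np.float64(16.1), np.float64(18.5)), (np.float64(14.3), np.float64(18.4))]
scene5 19 244 259 306 330
scene5 2 257 259 310 313
small-key region diff 36.7 [(np.float64(16.1), np.float64(18.5)), (np.float64(11.0), np.float64(13.5))]
t8 110 143 168 242 259
t8 14 161 166 255 258
small-key region diff 59.9 [(np.float64(20.2), np.float64(9.1)), (np.float64(nan), np.float64(nan))]
  return _methods._mean(a, axis=axis, dtype=dtype,
  ret = um.true_divide(
```

The last scene picture shows the following:
- The red key, (244-259, 306-330), is on the same pixels as at the start.
- The small black key at (214,241), turned box (151,253), rest (195,293), tape and oak block look in place.
- The T-key is standing in the socket and the bolt is out at (287,171).
- The arm is touching nothing.

I am handing in now.

```bash
python3 -c "
from plant import arm; print(arm.hand_in())"
```

```text
the job is handed in; nothing more can be done
None
```

I did the lock-off in the order asked and handed it in at about 25 s of the 72 s. No verdict was reported.

- **Cover:** I pushed the lip back until the force rose to about 20 N. At the end both panels stood upright, about 12 mm thick together, with their top at about 140 mm. The planned 25° tool tilt was not fully reachable, so I finished at about 16°, and the cover still folded flat.
- **Key:** I took the larger black T-key from its rest. I felt for the socket under a light press, and the key dropped in about 0.3 rad clockwise of square. It bottomed with its lower end at about 22 mm.
- **Turn:** I turned it clockwise until the torque stopped rising at about 0.9 N m. By then the bar was slipping in the pads and the bolt had stopped moving.
- **Last checks:**
  - The key stands on its own, with its bar top at about 117 mm against 118 mm expected.
  - The bolt tip reads 132 mm from the box's centre in the top view and 134 mm in the scene view, against 134 mm expected. The gap is about the size of a pixel.
  - The red key is on its starting pixels, and the turned box moved less than 1 mm in the top view.
- **Less certain:**
  - The top view of the red and small black keys was partly hidden by the arm, so the small key's 3 mm apparent shift is probably the hidden part.
  - The tape and oak block I checked only by eye.
  - The gripper read 17 mm across the 14 mm bar. I put this down to how it measures, and it held firmly.

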